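# Lock the electrode holder on its bar with the linchpin

### The arm

A 7-joint arm with a two-finger parallel gripper is mounted at the origin on the work surface. World frame = base frame: x ahead of the robot, y to its left, z up, the work surface at z = 0. Lengths are in m, angles in rad, forces in N, time in s.
With the tool pointing down it reaches from about 0.425 to 0.875 m from the base axis. Payload 8.4 kg.
Tool frame: the origin (TCP) lies midway between the tips of the shut fingers; the grasp point (between the pads) lies 19 mm behind it (bot.grip_depth is the distance from the TCP to the grasp point, in m); z points along the fingers, x is the direction in which the jaws open and shut, and the axes are right-handed (so a half turn about z gives the same grasp; the last joint's range is limited). The gripper opens to 87 mm and grips with 3 to 60 N. Pads are 19 mm wide; open, the fingers measure 117 mm over their backs; the gripper's body (75 mm by 190 mm) begins 51 mm behind the grasp point.
Start: joints at [-1.262, 0.333, 0.04, 1.465, -0.013, 1.343, -0.059], TCP at [0.258, 0.597, 0.223] pointing down, gripper open.
Joint ranges: [-2.58, 2.58], [-0.38, 2.09], [-1.3, 1.39], [0.25, 2.4], [-1.5, 4.64], [0.08, 2.09], [-2.65, 2.65]. Speed limits (rad/s): [2.22, 2.22, 2.79, 2.79, 3.14, 3.14, 3.14].

### API

Orientations are given as a rotation vector (axis times angle).
In Python, from plant import bot gives the robot as it stands.
- The arm moves only by the tool move_arm, never from a script. Its argument "rows" is one flat list of numbers, 4 for each row, row after row: the shift along the tool's x, y, z in m, then the turn about the tool's z in degrees. In form: [x, y, z, twist, x, y, z, twist, ...]. A call has 1 to 10 rows; each row shifts and turns the commanded pose from where the row before left it, along the tool's axes as they then stand; what a row does not reach is not made up. A row lasts 1/12 s, in which the tool goes at most 41.7 mm and 7.16 degrees, less where a joint would pass 70% of its speed; a pose out of reach is approached as far as the arm can. A call is refused whole if a number of a shift passes 0.0417 or a number of a turn 7.16, either way. A call with a gripper value outside its range is refused whole. "grip" is the closure, from -1 (fully open) to 1 (shut), so that 0 is half open, set as the call begins (left out, the last holds). The fingers move at their own pace and stop on an object; "newtons" is the grip in N (left out, the last holds). Time passes only in rows, so rows that do not move let the fingers close. It gives the time, the measured TCP pose, the force and the opening at its end, in the units of the state.
- bot.read_state(): the state, without advancing time (a new reading comes with each control period).
- bot.read_camera(name): name is "side" or "top" or "wrist"; returns a dict with "image" (420x560x3 uint8, red, green, blue), "fx", "fy", "cx", "cy" (pixels), "k1" (the pictures are not rectified: a ray, as slopes to the right and down, at radius r is drawn at 1 + k1 r^2 times it, then the intrinsics apply), "R" (3x3) and "t" (3): a world point X has camera coordinates R X + t. Camera axes: x right, y down, z forward; pixel columns grow to the right and rows downward; lengths in m; the calibration is good to about 2 mm. A picture is of the moment at which its call begins. There is no depth.
- bot.hand_in(): hands the job in, once; it reports no verdict.
The state is a dict: "time": time; "joint_pos": joint angles; "joint_vel": joint speeds; "effort": joint torques, N m; "tcp_pos": TCP position; "eef_rot": TCP orientation; "wrist_force": force on the tool from outside, world axes, zero at the start; "torque": the same for the moment, N m; "width": finger opening in m.
Only numpy, scipy, OpenCV 4.12 (cv2) and the standard library are available. Lean on these libraries where they do the work, as an engineer would, in place of code of your own. Each camera call takes 0.05 s, during which the arm holds its last target. There are 200 camera calls.

### The job

Secure the electrode holder on the stand: take the linchpin out of the parts block, push it down through the cross hole in the square bar until its collar sits flat on the bar, and then swing its ring over the free end of the bar until the ring rests against the end face. The hole's exact place along the bar has to be felt for (or seen), so go gently: never bear down hard on the bar with the pin or the ring, and leave the other things on the bench where they are.

Things in the scene. Friction and masses are not known exactly. Their poses are not given: they have to be found in the camera images.
- pin_tab (a point): Centre of the linchpin's grip tab, a flat upright plate on the pin's axis: 20 mm (pin x) by 9 mm (pin y) by 30 mm high. Pinch its 9 mm thickness, along pin y. Its top is 15 mm above this point, the ring's hinge 11 mm below it, the collar's underside 19 mm below it. z is up the pin; x is the way the ring swings over: it leans to -x at the start and must come down on the +x side.
- pin_seat (a point): Centre of the underside of the linchpin's collar (20 mm diameter, 4 mm thick), which must sit on the bar; axes as pin_tab. Below it the steel shank, 10 mm in diameter, reaches down 45 mm; its last 8 mm tapers to a flat tip 5 mm wide. The pin weighs about 90 g and stands upright in the parts block at the start.
- ring (a joint): The linchpin's ring, a 4 mm wire bow: legs at pin y = +/-16 mm, cross wire 40 mm from the hinge, hinge along pin y, 8 mm above the collar's underside. Radians: 0 up, negative to pin -x (-0.95 to -0.75 at start), 1.57 level to +x, about 2.2 cross wire on the bar's end face. Stiff (0.015 N m), stays where left; clears the tab's top by 4 mm; legs pass the bar's sides by 4 mm.
- bar_top (a point): Reference on the middle of the square bar's top face; x points along the bar to its free end, z up. The cross hole (vertical, round, 12 mm wide, right through, on the bar's middle line) lies somewhere from 4 to 30 mm to +x of this point, since how far the bar stands out is not measured. The end face is 29 mm beyond the hole. Bar 20 mm wide, 24 mm high, top 115 mm above the bench.
- stand: Electrode stand, fixed: base plate 150 by 120 mm, rod 200 mm high, bar, black holder. Origin under the plate; bar_top is at x 73, y 0, z 115 mm. The bar slides lengthwise only against 15 N of friction. The holder's hub, 6 mm higher than the bar's top, ends 15 mm to the -x side of bar_top; its electrodes (tops 137 mm high) are 33 mm to -x and 45 and 75 mm to -y of bar_top.
- block: White parts block, 80 by 80 by 52 mm, fixed to the bench, origin under its centre. The linchpin stands in its 14 mm middle hole with the collar on the block's top; the smaller holes are empty.
- pin: The linchpin as a whole, same origin and axes as pin_seat.
- beaker: Empty glass beaker, 68 mm wide, 85 mm high, bystander.
- reagent: Amber bottle, 64 mm wide, 130 mm high, bystander.
- meter: White bench meter, 120 by 170 by 52 mm, bystander.
- jar: White jar, 48 mm wide, 60 mm high, bystander.

How it is judged:
On the way, in this order (a step that is already met when the one before it is completed fails the run):
1. the linchpin is through the bar's hole with its collar seated on the bar, the ring not yet swung over (x of pin_seat in the frame of bar_top between 0.0015 and 0.0325 m and y of pin_seat in the frame of bar_top between -0.004 and 0.004 m and z of pin_seat in the frame of bar_top between -0.004 and 0.002 m and angle between pin_seat's own z axis and vertical below 0.12 rad and angle between the x axis of pin_seat and the x axis of bar_top, either way round below 0.3 rad and value of joint ring below 0.5 rad), for 0.2 s.
2. the ring is swung over the bar's free end (value of joint ring above 2.08 rad), for 0.2 s.
At the end, for the whole second after the job is handed in: Pin through the hole, within 7 degrees of upright, x in line with the bar within 17 degrees, collar within 2 mm of the bar top and 4 mm of its middle line; ring over the free end (joint above 2.08; the end face stops it at about 2.2); at rest, released (x of pin_seat in the frame of bar_top between 0.0015 and 0.0325 m and y of pin_seat in the frame of bar_top between -0.004 and 0.004 m and z of pin_seat in the frame of bar_top between -0.004 and 0.002 m and angle between pin_seat's own z axis and vertical below 0.12 rad and angle between the x axis of pin_seat and the x axis of bar_top, either way round below 0.3 rad and value of joint ring above 2.08 rad and linear speed of pin below 0.02 m/s); the robot touches nothing.
It fails at once if the pin or its ring bears on the stand or bar with more than 40 N (contact force between pin and stand above 40 N).
It fails at once if the robot pushes on the stand or bar with more than 40 N (contact force between any of the arm, the fingers and stand above 40 N).
It fails at once if the beaker, amber bottle, meter or jar is shifted by more than 20 mm or tipped (distance of any of beaker, reagent, meter, jar from where it was at the start of the episode above 0.02 m or angle between any of beaker, reagent, meter, jar's own z axis and vertical above 0.3 rad).
It also fails if it takes over 72 s, if anything falls off the work surface, if the arm or the gripper's body presses on something with over 40 N, if the wrist force passes 120 N, or if a joint passes its speed limit or range.

## Working session

There is one attempt and no reset: what is moved stays moved. The work goes in short steps, Python scripts to look and compute and a tool call to move; the robot and the scene stay as the last step left them, time stands still between calls to the robot, and variables do not carry over. Pictures are saved under pics/ and viewed, about 8 in all and at most 12, crops included, and the job is handed in when it is done.

Besides the shell and the picture viewer there is one more tool, called after ">>>" as name(argument=value, ...) on one line, values as JSON. move_arm: Moves the arm, as the interface text tells. Its arguments: {"type":"object","properties":{"rows":{"type":"array","items":{"type":"number"}},"grip":{"type":"number"},"newtons":{"type":"number"}},"required":["rows"]}

```bash
ls; mkdir -p pics; cat > h.py <<'E'
import numpy as np, cv2, json
from plant import bot
from scipy.spatial.transform import Rotation as Ro
def snap(name,fn):
    c=bot.read_camera(name); cv2.imwrite('pics/'+fn+'.png',c['image'][:,:,::-1])
    d={k:(np.array(v).tolist()) for k,v in c.items() if k!='image'}; json.dump(d,open('pics/'+fn+'.json','w')); return c
def cam(fn): 
    d=json.load(open('pics/'+fn+'.json')); d['R']=np.array(d['R']); d['t']=np.array(d['t']); return d
def ray(c,u,v):
    K=np.array([[c['fx'],0,c['cx']],[0,c['fy'],c['cy']],[0,0,1.]])
    p=cv2.undistortPoints(np.array([[[u,v]]],float),K,np.array([c['k1'],0,0,0.])).ravel()
    d=c['R'].T@np.array([p[0],p[1],1]); return -c['R'].T@c['t'], d/np.linalg.norm(d)
def atz(c,u,v,z):
    o,d=ray(c,u,v); return o+d*(z-o[2])/d[2]
def tri(*obs):
    A=0;b=0
    for c,u,v in obs:
        o,d=ray(c,u,v); P=np.eye(3)-np.outer(d,d); A=A+P; b=b+P@o
    X=np.linalg.solve(A,b); return X,[np.linalg.norm(np.cross(X-ray(*o_)[0],ray(*o_)[1])) for o_ in obs]
def proj(c,X):
    K=np.array([[c['fx'],0,c['cx']],[0,c['fy'],c['cy']],[0,0,1.]])
    return cv2.projectPoints(np.array(X,float).reshape(-1,1,3),cv2.Rodrigues(c['R'])[0],c['t'],K,np.array([c['k1'],0,0,0.]))[0].reshape(-1,2)
E
python3 - <<'E'
from h import *
for n in('top','side','wrist'): snap(n,n+'0'); c=cam(n+'0'); print(n,c['fx'],-c['R'].T@c['t'],c['R'][2])
a=[cv2.imread('pics/%s0.png'%n) for n in('top','side')]
cv2.imwrite('pics/a.png',cv2.resize(np.vstack(a),None,fx=.71,fy=.71))
s=bot.read_state();print({k:np.round(v,4) for k,v in s.items()})
E
```

```text
pics
top 430.9923533641065 [ 0.38472702 -0.04210099  1.25050971] [ 0.14054083  0.02544952 -0.98974774]
side 432.36085206036347 [ 0.4173181  -0.75313683  0.75091243] [ 0.14598858  0.74028265 -0.65625371]
wrist 360.58325770088925 [0.1900411  0.62442458 0.38470644] [ 0.24585224 -0.10714654 -0.96336717]
{'time': np.float64(0.15), 'joint_pos': array([-1.2622,  0.3337,  0.0399,  1.4661, -0.0134,  1.3433, -0.0585]), 'joint_vel': array([ 0.0002, -0.002 , -0.0009, -0.0027,  0.0002, -0.0003, -0.0006]), 'effort': array([ 2.80000e-03, -6.56848e+01,  1.33720e+00, -4.04108e+01,
       -5.95000e-02,  4.17000e-02,  2.00000e-04]), 'tcp_pos': array([0.2577, 0.5964, 0.2219]), 'eef_rot': array([ 2.6246e+00,  1.7252e+00, -1.5000e-03]), 'wrist_force': array([0.9024, 0.1944, 0.4425]), 'torque': array([ 0.0357, -0.0105, -0.0354]), 'width': np.float64(0.0871)}
```

View pics/top0.png

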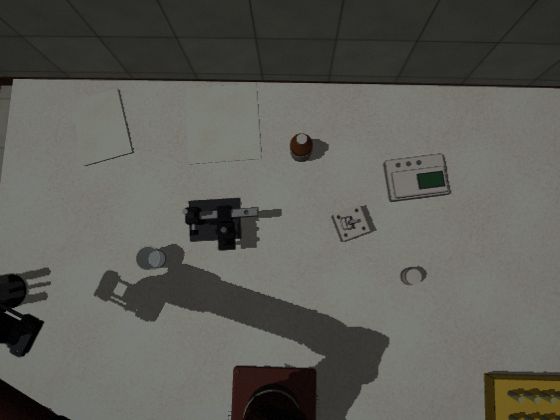

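View pics/side0.png

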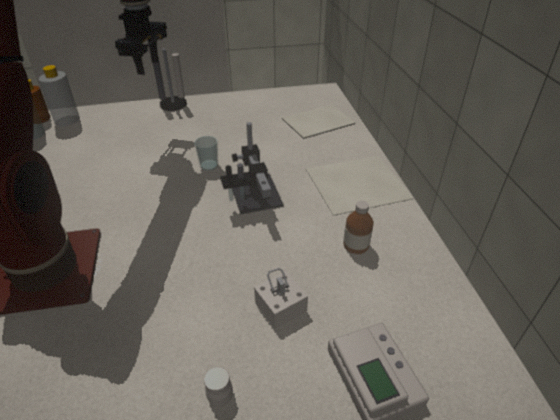

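Top view: block and pin near (350,223), bar runs to its free end near (258,211). In the side view the pin is near (280,283) and the bar end near (266,188). I'll enlarge those regions.

```bash
python3 - <<'E'
import cv2,numpy as np
def cr(n,u,v,w,h,f):return cv2.resize(cv2.imread(f'pics/{n}.png')[v:v+h,u:u+w],None,fx=f,fy=f,interpolation=cv2.INTER_CUBIC)
t=np.hstack([cr('top0',180,185,90,70,4.4),cr('top0',320,190,90,70,4.4)])
s=np.hstack([cr('side0',220,120,65,50,6.1)[:290],cr('side0',250,260,65,50,6.1)[:290]])
s=np.hstack([cr('side0',215,145,66,48,6),cr('side0',248,262,66,48,6)])
t=cv2.resize(t,(792,308))
cv2.imwrite('pics/c1.png',np.vstack([t,s]))
E
```

```text
(no output)
```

View pics/c1.png

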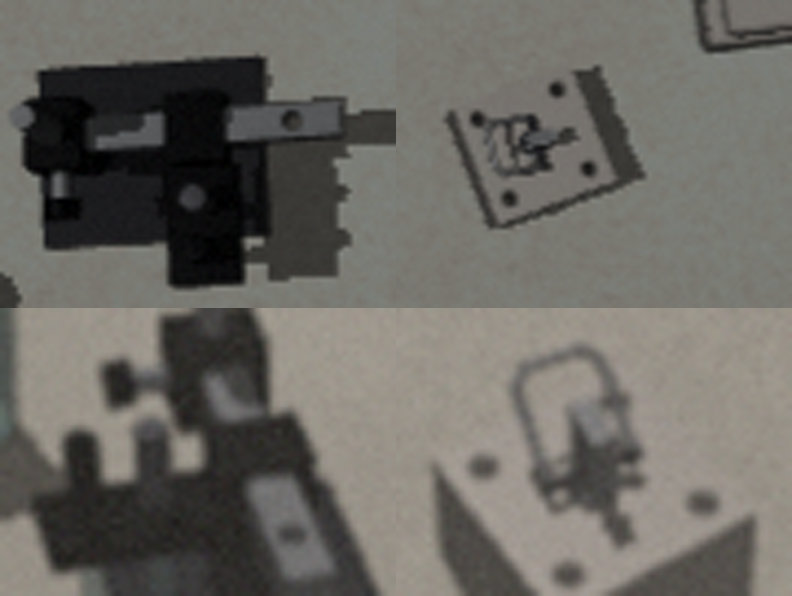

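Both hole and pin show in the top and side crops. Hole: top (246.4,212.5), side (263.7,182.5). The four block holes give the pin centre: top (351.1,222.8), side (280.8,291.4). The ring leans towards the image left (+y).

```bash
python3 - <<'E'
from h import *
t=cam('top0');s=cam('side0')
T=lambda u,v:(180+u/4.4,185+v/4.4)
B=lambda u,v:(320+(u-396)/4.4,190+v/4.4)
S1=lambda u,v:(215+u/6,145+(v-308)/6)
S2=lambda u,v:(248+(u-396)/6,262+(v-308)/6)
np.set_printoptions(precision=4,suppress=True)
print('hole',tri((t,*T(292,121)),(s,*S1(292,533))))
hl=atz(t,*T(292,121),.115)
e=atz(t,*T(344,118),.115);h=atz(t,*T(229,122.5),.115);print('bar h,hole,end',h,hl,e,np.linalg.norm(e-hl),np.degrees(np.arctan2(*(e-h)[1::-1])))
print('holeside',atz(s,*S1(292,533),.115))
bh=[(477,119),(557,90),(588,169),(509,199)]
P=[atz(t,*B(*p),.052) for p in bh]; print('blk',P,np.mean(P,0),'edges',P[1]-P[0],P[3]-P[0],np.degrees(np.arctan2(*(P[1]-P[0])[1::-1])))
for a,b in [((477,119),(483,466)),((588,169),(703,503)),((509,199),(568,574)),((557,90),(703,503))]: print(tri((t,*B(*a)),(s,*S2(*b))))
st=bot.read_state();R=Ro.from_rotvec(st['eef_rot']).as_matrix();print(R)
E
```

```text
hole (array([0.5337, 0.0824, 0.1136]), [np.float64(0.0010242555820303516), np.float64(0.0010242555820304008)])
bar h,hole,end [0.5305 0.1205 0.115 ] [0.5325 0.0823 0.115 ] [0.5351 0.0509 0.115 ] 0.03156130449045936 -86.25427133301694
holeside [0.5345 0.0808 0.115 ]
blk [array([ 0.5345, -0.1689,  0.052 ]), array([ 0.5544, -0.2195,  0.052 ]), array([ 0.5045, -0.2393,  0.052 ]), array([ 0.4842, -0.1896,  0.052 ])] [ 0.5194 -0.2043  0.052 ] edges [ 0.0199 -0.0506  0.    ] [-0.0503 -0.0207  0.    ] -68.51633880283747
(array([ 0.5125, -0.1715,  0.032 ]), [np.float64(0.02440114192545491), np.float64(0.024401141925454874)])
(array([ 0.5267, -0.2384,  0.0759]), [np.float64(0.024586656614265304), np.float64(0.02458665661426551)])
(array([ 0.5014, -0.1977, -0.0069]), [np.float64(0.012272077073381195), np.float64(0.012272077073381226)])
(array([ 0.5556, -0.2198,  0.0508]), [np.float64(0.0009530430110295878), np.float64(0.0009530430110295996)])
[[ 0.3966  0.918  -0.0004]
 [ 0.918  -0.3966 -0.0011]
 [-0.0012  0.0001 -1.    ]]
```

>>> move_arm(rows=[-0.0246,0.0313,-0.005,0,-0.0246,0.0313,-0.005,0,-0.0246,0.0313,-0.005,0,-0.0246,0.0313,-0.005,0,-0.0246,0.0313,-0.005,0,-0.0246,0.0313,-0.005,0,-0.0246,0.0313,-0.005,0,-0.0246,0.0313,-0.005,0,-0.0246,0.0313,-0.005,0,-0.0246,0.0313,-0.005,0], grip=-1)

```text
time: 0.98
tcp_pos: [0.448, 0.2447, 0.2728]
eef_rot: [-2.625, -1.725, -0.0]
wrist_force: [1.6, 0.4, 0.5]
width: 0.0869
```

>>> move_arm(rows=[-0.032,0.0203,0,0,-0.032,0.0203,0,0,-0.032,0.0203,0,0,-0.032,0.0203,0,0,-0.032,0.0203,0,0,-0.032,0.0203,0,0,-0.032,0.0203,0,0,-0.032,0.0203,0,0,-0.032,0.0203,0,0,-0.032,0.0203,0,0])

```text
time: 1.82
tcp_pos: [0.5068, -0.1294, 0.2727]
eef_rot: [2.625, 1.726, 0.001]
wrist_force: [0.9, -0.2, 0.7]
width: 0.087
```

>>> move_arm(rows=[-0.0325,0.0205,0,0,-0.0325,0.0205,0,0,0,0,0.01,7.1,0,0,0.01,7.1,0,0,0.01,7.1,0,0,0.01,7.1,0,0,0.01,7.1,0,0,0.01,7.1,0,0,0.01,7.1,0,0,0,0])

```text
time: 2.65
tcp_pos: [0.5178, -0.2029, 0.2007]
eef_rot: [-3.108, -0.454, 0.004]
wrist_force: [-0.2, 0.3, 0.4]
width: 0.087
```

```bash
python3 - <<'E'
from h import *
st=bot.read_state();print(st['tcp_pos'],Ro.from_rotvec(st['eef_rot']).as_matrix().round(3),st['joint_pos'],st['time'])
snap('wrist','w1');c=cam('w1');print(-c['R'].T@c['t'],proj(c,[.519,-.204,.09]))
E
```

```text
[ 0.5178125  -0.2029241   0.20067321] [[ 0.958  0.286 -0.003]
 [ 0.286 -0.958  0.   ]
 [-0.003 -0.001 -1.   ]] [-0.46806978  0.20056229  0.87379571  1.75877493 -0.16032662  1.25971608
  0.73545212] 2.65
[ 0.49664945 -0.13418351  0.36371863] [[283.17358634 203.92748249]]
```

View pics/w1.png

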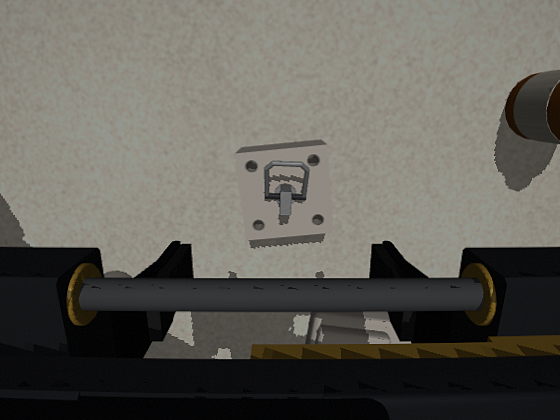

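Wrist view: block in the middle, pin tab near (285,203), ring leaning up the image with its cross wire near (287,163). I'll enlarge it.

```bash
python3 - <<'E'
import cv2
cv2.imwrite('pics/c2.png',cv2.resize(cv2.imread('pics/w1.png')[140:250,230:340],None,fx=5.4,fy=5.4,interpolation=cv2.INTER_CUBIC))
E
```

```text
(no output)
```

View pics/c2.png

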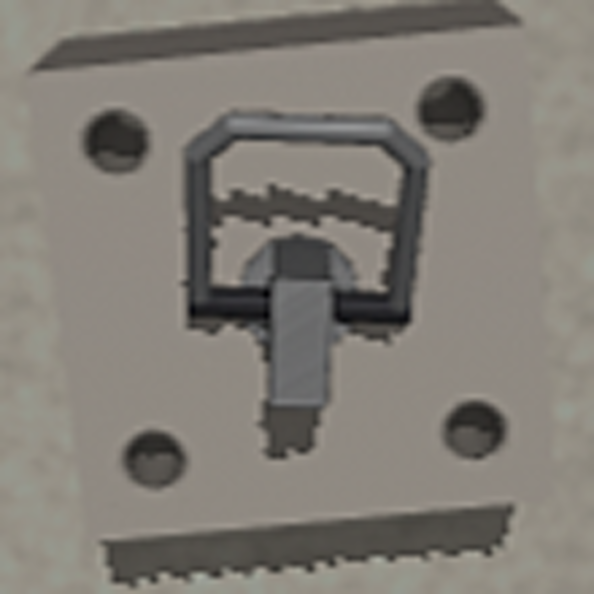

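```bash
python3 - <<'E'
from h import *
np.set_printoptions(precision=4,suppress=True)
c=cam('w1');t=cam('top0');s=cam('side0');W=lambda u,v:(230+u/5.4-.4,140+v/5.4-.4)
B=lambda u,v:(320+(u-396)/4.4,190+v/4.4)
S2=lambda u,v:(248+(u-396)/6,262+(v-308)/6)
wb=[(116,141),(451,108),(475,429),(155,459)]
P=[atz(c,*W(*p),.052) for p in wb];print('blk',np.mean(P,0),P[1]-P[0],P[2]-P[1])
for a,b in zip(wb,[(509,199),(477,119),(557,90),(588,169)]): print(tri((c,*W(*a)),(t,*B(*b))))
print('blkmean',np.mean([tri((c,*W(*a)),(t,*B(*b)),*([(s,*S2(*d))] if d else []))[0] for a,b,d in zip(wb,[(509,199),(477,119),(557,90),(588,169)],[(483,466),None,(703,503),(568,574)])],0))
k=[(273,280),(334,278),(329,406),(271,402)]
Q=[atz(c,*W(*p),.086) for p in k];m=np.mean(Q,0);ax=(Q[2]+Q[3]-Q[0]-Q[1])/2
print('tab',m,np.linalg.norm(ax),np.linalg.norm(Q[1]-Q[0]),np.degrees(np.arctan2(ax[1],ax[0])))
# side view tab top: blob ~ (600,420)
print('tab tri side',tri((c,*W(302,342)),(s,*S2(602,425))))
h=[atz(c,*W(*p),.060) for p in [(190,306),(410,308)]];d=h[1]-h[0];print('hinge',h,np.linalg.norm(d),np.degrees(np.arctan2(d[1],d[0])))
r=[tuple(ray(c,*W(*p))) for p in [(195,150),(425,160),(308,127)]]
for z in(.08,.085,.09,.095):print(z,atz(c,*W(308,127),z))
E
```

```text
blk [ 0.5208 -0.2035  0.052 ] [0.0501 0.0205 0.    ] [ 0.0205 -0.0502  0.    ]
(array([ 0.4851, -0.1909,  0.0404]), [np.float64(0.0001737080059789983), np.float64(0.00017370800597909814)])
(array([ 0.5675, -0.1965, -0.208 ]), [np.float64(0.00045739804029100754), np.float64(0.00045739804029082176)])
(array([ 0.5559, -0.2198,  0.048 ]), [np.float64(0.0009457643040953116), np.float64(0.0009457643040951667)])
(array([ 0.5057, -0.2405,  0.0463]), [np.float64(0.0005960564421229698), np.float64(0.0005960564421229683)])
blkmean [ 0.5286 -0.2112 -0.0143]
tab [ 0.5209 -0.2037  0.086 ] 0.01908223129840003 0.008925121606583547 -74.73517979080532
tab tri side (array([ 0.523 , -0.205 ,  0.0816]), [np.float64(0.0016891203199291872), np.float64(0.0016891203199290447)])
hinge [array([ 0.5042, -0.2096,  0.06  ]), array([ 0.5381, -0.1998,  0.06  ])] 0.03533020428782021 16.100071546060985
0.08 [ 0.5128 -0.1738  0.08  ]
0.085 [ 0.5126 -0.1731  0.085 ]
0.09 [ 0.5123 -0.1724  0.09  ]
0.095 [ 0.512  -0.1717  0.095 ]
```

>>> move_arm(rows=[0.0026,0.0036,0.03,1,0,0,0.03,0,0,0,0.03,0,0,0,0.02,0,0,0,0.012,0,0,0,0.0067,0,0,0,0,0,0,0,0,0])

```text
time: 3.37
tcp_pos: [0.523, -0.2065, 0.0749]
eef_rot: [3.111, 0.437, 0.002]
wrist_force: [-0.2, -0.4, 1.2]
width: 0.087
```

>>> move_arm(rows=[0,0,0,0,0,0,0,0,0,0,0,0,0,0,0,0,0,0,0,0,0,0,0,0,0,0,0,0,0,0,0,0,0,0,0,0,0,0,0,0], grip=1, newtons=25)

```text
time: 4.2
tcp_pos: [0.5223, -0.2062, 0.0738]
eef_rot: [3.111, 0.435, -0.0]
wrist_force: [-0.5, -0.6, 0.3]
width: 0.0281
```

>>> move_arm(rows=[0,0,0,0,0,0,0,0,0,0,0,0,0,0,0,0,0,0,0,0,0,0,0,0])

```text
time: 4.7
tcp_pos: [0.5223, -0.2062, 0.0738]
eef_rot: [3.111, 0.435, -0.0]
wrist_force: [0.1, -1.3, 0.1]
width: 0.0085
```

>>> move_arm(rows=[0,0,-0.01,0,0,0,-0.02,0,0,0,-0.03,0,0,0,-0.03,0,0,0,-0.03,0,0,0,-0.02,0,0,0,-0.01,0,0,0,0,0])

```text
time: 5.37
tcp_pos: [0.5233, -0.2066, 0.2262]
eef_rot: [3.111, 0.435, 0.006]
wrist_force: [0.3, -0.6, -0.6]
width: 0.0085
```

```bash
python3 - <<'E'
from h import *
st=bot.read_state();R=Ro.from_rotvec(st['eef_rot']).as_matrix();print(st['tcp_pos'],R.round(4),st['width'],st['joint_pos'].round(2),np.round(st['wrist_force'],1))
yaw=np.degrees(np.arctan2(R[1,0],R[0,0]));print(yaw)
E
```

```text
[ 0.52334178 -0.20662605  0.22623813] [[ 9.616e-01  2.745e-01  3.700e-03]
 [ 2.745e-01 -9.616e-01 -1.000e-04]
 [ 3.500e-03  1.100e-03 -1.000e+00]] 0.008513714924131773 [-0.47  0.19  0.89  1.71 -0.16  1.31  0.72] [ 0.3 -0.6 -0.6]
15.930690194280285
```

>>> move_arm(rows=[0,0,0,6.1,0,0,0,6.1,0.004,-0.036,0,0,0.004,-0.036,0,0,0.004,-0.036,0,0,0.004,-0.036,0,0,0.004,-0.036,0,0,0.004,-0.036,0,0,0.003,-0.034,0,0,0.0017,-0.0245,0,0])

```text
time: 6.2
tcp_pos: [0.5319, 0.0733, 0.2221]
eef_rot: [3.14, 0.107, -0.004]
wrist_force: [1.3, 0.9, -1.1]
width: 0.0084
```

>>> move_arm(rows=[0,-0.01,0,0,0,0,0,0,0,0,0,0,0,0,0,0])

```text
time: 6.53
tcp_pos: [0.5323, 0.0775, 0.2233]
eef_rot: [3.139, 0.099, -0.001]
wrist_force: [0.2, -0.1, -1.2]
width: 0.0086
```

```bash
python3 - <<'E'
from h import *
st=bot.read_state();R=Ro.from_rotvec(st['eef_rot']).as_matrix();print(st['tcp_pos'],R.round(4),np.degrees(np.arctan2(R[1,0],R[0,0])),st['joint_pos'].round(2),np.round(st['wrist_force'],1))
for n in('wrist','side','top'): snap(n,n+'2')
pts=[[.5332,.082,.115],list(st['tcp_pos'])]
pr={n:proj(cam(n+'2'),pts) for n in('wrist','side','top')};print(pr)
w=cv2.imread('pics/wrist2.png')
def cr(n,u,v,w,h,f):
    u,v=int(u),int(v);print(n,u,v);return cv2.resize(cv2.imread(f'pics/{n}.png')[v:v+h,u:u+w],(int(w*f),int(h*f)),interpolation=cv2.INTER_CUBIC)
a=cr('side2',pr['side'][0][0]-33,pr['side'][0][1]-40,66,50,6)
b=cr('top2',pr['top'][0][0]-33,pr['top'][0][1]-25,66,50,6)
d=cv2.resize(w,(396,297));d=cv2.resize(w[100:310,140:420],(396,297))
e=w[100:310,140:420]
cv2.imwrite('pics/c3.png',np.vstack([np.hstack([a,b]),np.hstack([d,np.zeros_like(d)])]))
E
```

```text
[0.53233194 0.0775324  0.22332315] [[ 9.98e-01  6.29e-02 -8.00e-04]
 [ 6.29e-02 -9.98e-01 -1.00e-03]
 [-8.00e-04  1.00e-03 -1.00e+00]] 3.6038434869320914 [-0.89  0.11  0.72  1.77 -0.07  1.29 -0.09] [ 0.2 -0.1 -1.2]
{'wrist': array([[283.06370547, 197.08282976],
       [282.15392665, 259.43126019]]), 'side': array([[263.076716  , 182.25619977],
       [261.62494323, 145.27359782]]), 'top': array([[246.49730951, 212.22665484],
       [243.67641587, 206.69133047]])}
side2 230 142
top2 213 187
```

View pics/c3.png

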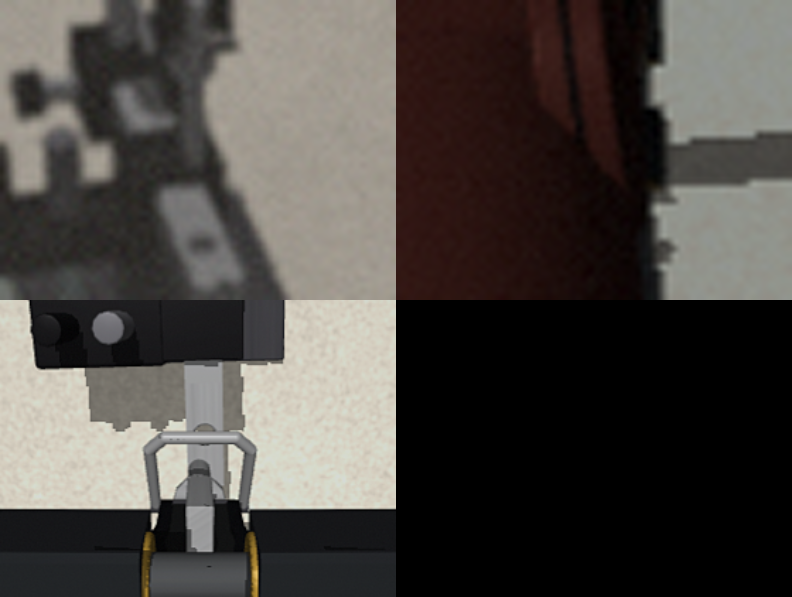

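Wrist crop: the bar, with the hole just above the ring's cross wire near crop (205,427). Backing off 20 mm along the bar should show the hole clear of the wire.

>>> move_arm(rows=[0,0.012,0,0,0,0.012,0,0,0,0,0,0,0,0,0,0,0,0,0,0])

```text
time: 7.1
tcp_pos: [0.5341, 0.0554, 0.2239]
eef_rot: [-3.14, -0.101, -0.0]
wrist_force: [0.1, 1.1, -1.1]
width: 0.0087
```

```bash
python3 - <<'E'
from h import *
st=bot.read_state();print(st['tcp_pos'])
snap('wrist','w4');w=cv2.imread('pics/w4.png')
cv2.imwrite('pics/c4.png',cv2.resize(w[145:295,190:380],None,fx=4,fy=4,interpolation=cv2.INTER_CUBIC))
E
```

```text
[0.5340686  0.05539611 0.22392427]
```

View pics/c4.png

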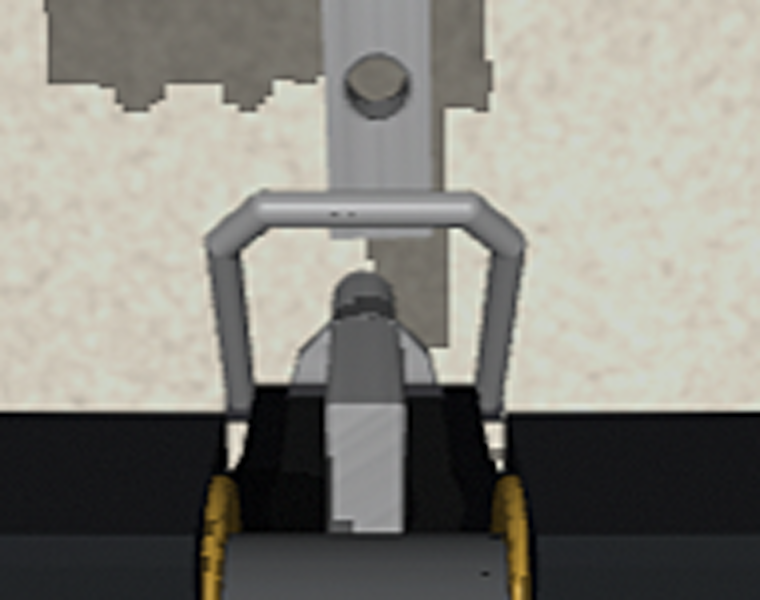

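Crop: hole rim centre ≈ (377,84), bar end edge ≈ (382,236), tab top's near edge (326–406,403), shank tip top edge ≈ (364,272).

```bash
python3 - <<'E'
from h import *
np.set_printoptions(precision=4,suppress=True)
c=cam('w4');W=lambda u,v:(190+u/4-.375,145+v/4-.375)
T=np.array([0.5341,0.0554,0.2239])
h=atz(c,*W(377,84),.115);print('hole',h,[np.linalg.norm(atz(c,*W(*a),.115)-atz(c,*W(*b),.115)) for a,b in[((345,84),(411,84)),((377,53),(377,116))]])
e=atz(c,*W(382,236),.115);m=[(atz(c,*W(a,y),.115)+atz(c,*W(b,y),.115))/2 for a,b,y in[(322,433,0),(328,436,170)]]
print('end',e,e-h,np.linalg.norm(e-h),'mid',m,np.degrees(np.arctan2(*(m[1]-m[0])[1::-1])))
for z in(.232,.236,.240):
  a,b=atz(c,*W(326,403),z),atz(c,*W(406,403),z);print('tab',z,(a+b)/2,np.linalg.norm(b-a),np.degrees(np.arctan2(*(b-a)[1::-1])))
# predicted with pin model
yaw=np.radians(3.6-90);x=np.array([np.cos(yaw),np.sin(yaw),0]);y=np.array([-x[1],x[0],0]);z=np.array([0,0,1.])
for off in(.001,.003,.005):
  s=T-off*x-.022*z
  pts=[s+.034*z-.01*x+.0045*y,s+.034*z-.01*x-.0045*y,s-.045*z-.0025*x,s-.045*z]
  print(off,(proj(c,pts)-[190,145]+.375)*4)
E
```

```text
hole [0.534  0.0844 0.115 ] [np.float64(0.012522436511581279), np.float64(0.012038433243972987)]
end [0.537  0.0547 0.115 ] [ 0.003  -0.0297  0.    ] 0.029870281455686817 mid [array([0.5331, 0.1002, 0.115 ]), array([0.5361, 0.0679, 0.115 ])] -84.64282854671272
tab 0.232 [0.5329 0.0659 0.232 ] 0.00919165741116257 3.6620908197238218
tab 0.236 [0.5328 0.0675 0.236 ] 0.008954303811659053 3.662090819723679
tab 0.24 [0.5327 0.0691 0.24  ] 0.008716950212155426 3.662090819723665
0.001 [[411.1737 412.1767]
 [330.9702 412.0993]
 [368.2472 275.6853]
 [368.2118 290.0552]]
0.003 [[411.3626 395.4999]
 [330.8856 395.4199]
 [368.2756 264.1314]
 [368.2401 278.5658]]
0.005 [[411.5522 378.7074]
 [330.8007 378.6247]
 [368.3042 252.5256]
 [368.2685 267.0247]]
```

>>> move_arm(rows=[0.0023,-0.009,0,-1,0,-0.009,0,0,0,-0.0088,0,0,0,0,0.01,0,0,0,0.01,0,0,0,0.01,0,0,0,0,0,0,0,0,0,0,0,0,0])

```text
time: 7.9
tcp_pos: [0.5344, 0.082, 0.1939]
eef_rot: [3.139, 0.128, -0.0]
wrist_force: [0.3, -0.3, -1.0]
width: 0.0085
```

```bash
python3 - <<'E'
from h import *
st=bot.read_state();print(st['tcp_pos'],np.round(st['wrist_force'],1))
snap('wrist','w5');w=cv2.imread('pics/w5.png');snap('side','s5')
a=cv2.resize(w[165:285,205:365],(600,450),interpolation=cv2.INTER_CUBIC)
b=cv2.resize(cv2.imread('pics/s5.png')[150:200,245:285],(200,250),interpolation=cv2.INTER_CUBIC)
cv2.imwrite('pics/c5.png',np.hstack([a,cv2.copyMakeBorder(b,0,200,0,0,0)]))
E
```

```text
[0.53436414 0.08203235 0.19386514] [ 0.3 -0.3 -1. ]
```

View pics/c5.png

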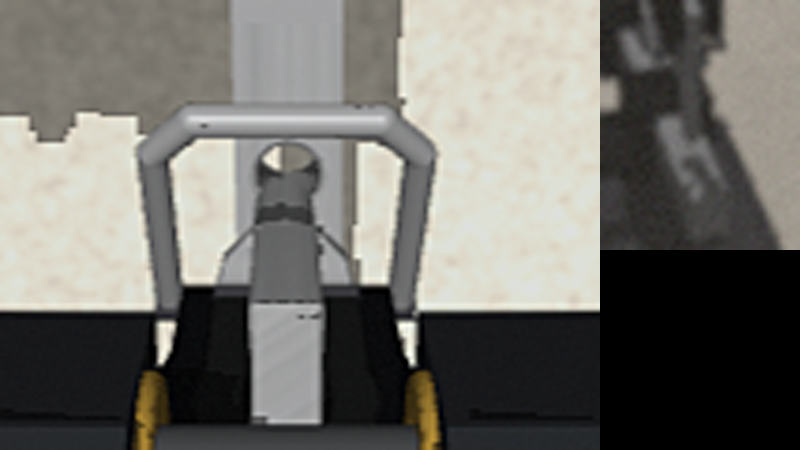

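>>> move_arm(rows=[0.0002,0,0.003,0,0,0,0.003,0,0,0,0.003,0,0,0,0,0,0,0,0,0])

```text
time: 8.42
tcp_pos: [0.5343, 0.0825, 0.1846]
eef_rot: [3.139, 0.13, -0.001]
wrist_force: [-0.5, -1.0, -1.5]
width: 0.009
```

>>> move_arm(rows=[0,0,0.0015,0,0,0,0.0015,0,0,0,0.0015,0,0,0,0,0,0,0,0,0])

```text
time: 8.83
tcp_pos: [0.5344, 0.0825, 0.1803]
eef_rot: [3.139, 0.13, -0.0]
wrist_force: [-0.2, -0.4, -1.8]
width: 0.0086
```

>>> move_arm(rows=[0,0,0.001,0,0,0,0.001,0,0,0,0.001,0,0,0,0,0,0,0,0,0])

```text
time: 9.25
tcp_pos: [0.5345, 0.0825, 0.1773]
eef_rot: [3.139, 0.13, -0.0]
wrist_force: [0.4, -0.6, -1.8]
width: 0.0085
```

>>> move_arm(rows=[0,0,0.001,0,0,0,0.001,0,0,0,0.001,0,0,0,0.001,0,0,0,0,0])

```text
time: 9.67
tcp_pos: [0.5345, 0.0824, 0.1731]
eef_rot: [3.139, 0.13, -0.0]
wrist_force: [0.4, 0.5, -0.9]
width: 0.0088
```

>>> move_arm(rows=[0,0,0.001,0,0,0,0.001,0,0,0,0.001,0,0,0,0,0,0,0,0,0])

```text
time: 10.08
tcp_pos: [0.5345, 0.0825, 0.1703]
eef_rot: [3.139, 0.13, -0.0]
wrist_force: [-0.4, -0.2, -1.5]
width: 0.0087
```

>>> move_arm(rows=[0,0,0.002,0,0,0,0.002,0,0,0,0.002,0,0,0,0.002,0,0,0,0,0,0,0,0,0])

```text
time: 10.58
tcp_pos: [0.5344, 0.0824, 0.1621]
eef_rot: [3.139, 0.13, -0.001]
wrist_force: [0.3, 0.1, -0.6]
width: 0.0087
```

>>> move_arm(rows=[0,0,0.002,0,0,0,0.002,0,0,0,0.002,0,0,0,0.002,0,0,0,0,0,0,0,0,0])

```text
time: 11.08
tcp_pos: [0.5344, 0.0825, 0.1542]
eef_rot: [3.139, 0.13, -0.0]
wrist_force: [0.8, -0.6, -1.6]
width: 0.0084
```

>>> move_arm(rows=[0,0,0.002,0,0,0,0.002,0,0,0,0.002,0,0,0,0.002,0,0,0,0,0,0,0,0,0])

```text
time: 11.58
tcp_pos: [0.5344, 0.0824, 0.1461]
eef_rot: [3.139, 0.13, -0.0]
wrist_force: [0.4, -1.6, -1.3]
width: 0.0087
```

>>> move_arm(rows=[0,0,0.002,0,0,0,0.002,0,0,0,0.002,0,0,0,0.001,0,0,0,0,0,0,0,0,0])

```text
time: 12.08
tcp_pos: [0.5344, 0.0825, 0.1392]
eef_rot: [3.139, 0.13, -0.0]
wrist_force: [1.1, -0.9, -0.8]
width: 0.0087
```

>>> move_arm(rows=[0,0,0.0005,0,0,0,0.0005,0,0,0,0,0,0,0,0,0])

```text
time: 12.42
tcp_pos: [0.5345, 0.0825, 0.1384]
eef_rot: [3.139, 0.13, 0.0]
wrist_force: [0.7, -2.2, -0.5]
width: 0.0088
```

>>> move_arm(rows=[0,0,0.0005,0,0,0,0,0,0,0,0,0])

```text
time: 12.67
tcp_pos: [0.5346, 0.0825, 0.1379]
eef_rot: [3.139, 0.13, 0.0]
wrist_force: [0.7, -2.1, -0.2]
width: 0.0086
```

>>> move_arm(rows=[0,0,0.0005,0,0,0,0,0,0,0,0,0])

```text
time: 12.92
tcp_pos: [0.5345, 0.0825, 0.1373]
eef_rot: [3.139, 0.13, 0.0]
wrist_force: [0.8, -2.5, -0.4]
width: 0.0088
```

>>> move_arm(rows=[0,0,0.0005,0,0,0,0,0,0,0,0,0])

```text
time: 13.17
tcp_pos: [0.5345, 0.0825, 0.1368]
eef_rot: [3.139, 0.13, 0.0]
wrist_force: [1.4, -3.0, -0.1]
width: 0.0089
```

>>> move_arm(rows=[0,0,0,0,0,0,0,0,0,0,0,0,0,0,0,0,0,0,0,0], grip=0.4)

```text
time: 13.58
tcp_pos: [0.5344, 0.0828, 0.1368]
eef_rot: [-3.139, -0.13, 0.0]
wrist_force: [0.6, 0.1, 0.4]
width: 0.0251
```

>>> move_arm(rows=[0,0,-0.003,0,0,0,-0.005,0,0,0,-0.01,0,0,0,-0.02,0,0,0,-0.02,0,0,0,0,0,0,0,0,0])

```text
time: 14.17
tcp_pos: [0.5354, 0.0827, 0.1966]
eef_rot: [-3.138, -0.13, -0.004]
wrist_force: [-0.1, 0.2, -0.5]
width: 0.0263
```

```bash
python3 - <<'E'
from h import *
st=bot.read_state();print(st['tcp_pos'],np.round(st['wrist_force'],1))
snap('wrist','w6');w=cv2.imread('pics/w6.png');snap('side','s6')
a=cv2.resize(w[130:290,190:380],None,fx=3,fy=3,interpolation=cv2.INTER_CUBIC)
b=cv2.resize(cv2.imread('pics/s6.png')[150:200,245:285],None,fx=5,fy=5,interpolation=cv2.INTER_CUBIC)
cv2.imwrite('pics/c6.png',np.hstack([a,cv2.copyMakeBorder(b,0,a.shape[0]-b.shape[0],0,0,0)]))
E
```

```text
[0.53538615 0.08265827 0.19662571] [-0.1  0.2 -0.5]
```

View pics/c6.png

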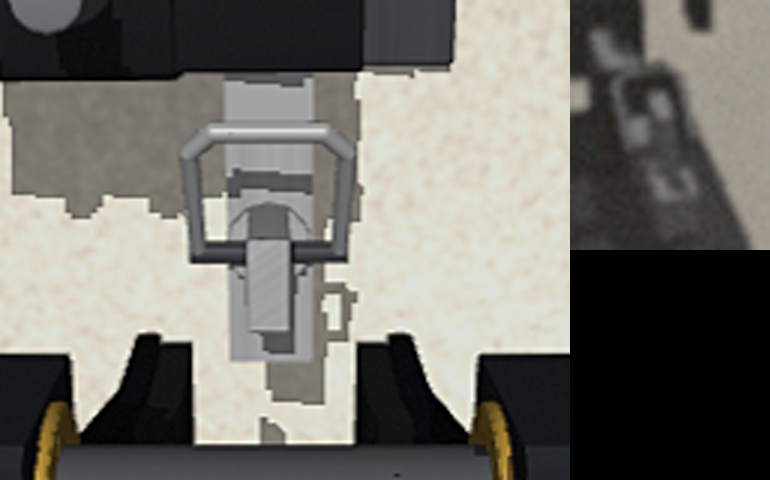

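Wrist crop: the pin stands upright with its collar on the bar and the ring still leans back. Tab top corners are (247,240),(293,240),(290,331),(249,331), cross wire (267,132).

```bash
python3 - <<'E'
from h import *
np.set_printoptions(precision=4,suppress=True)
c=cam('w6');W=lambda u,v:(190+u/3-.33,130+v/3-.33)
k=[(247,240),(293,240),(290,331),(249,331)]
Q=[atz(c,*W(*p),.149) for p in k];m=np.mean(Q,0);ax=(Q[2]+Q[3]-Q[0]-Q[1])/2
print('tab',m,np.linalg.norm(ax),np.linalg.norm(Q[1]-Q[0]),np.degrees(np.arctan2(ax[1],ax[0])))
e=atz(c,*W(270,360),.115);print('end',e,'along from tab',e-m)
yaw=np.radians(-85.2);x=np.array([np.cos(yaw),np.sin(yaw),0]);z=np.array([0,0,1.])
H=np.array([m[0],m[1],.123])
for a in(-.95,-.85,-.75,-.65):print(a,proj(c,H+.04*(np.sin(a)*x+np.cos(a)*z)),W(267,132),.04*np.sin(a),.123+.04*np.cos(a))
R=Ro.from_rotvec(bot.read_state()['eef_rot']).as_matrix();print(R.round(3))
E
```

```text
tab [0.534  0.0846 0.149 ] 0.019621108855136262 0.009314526314763689 -85.60867028165384
end [0.5366 0.0545 0.115 ] along from tab [ 0.0026 -0.03   -0.034 ]
-0.95 [[279.4799 171.8805]] (278.67, 173.67) -0.03253662019157495 0.14626732357855535
-0.85 [[279.4909 176.9482]] (278.67, 173.67) -0.03005121620561171 0.14939932583539928
-0.75 [[279.503  182.5438]] (278.67, 173.67) -0.027265550400933366 0.15226755475495285
-0.65 [[279.5159 188.5985]] (278.67, 173.67) -0.024207456229441583 0.15484335194196225
[[ 0.997  0.083 -0.   ]
 [ 0.083 -0.997  0.   ]
 [-0.    -0.    -1.   ]]
```

>>> move_arm(rows=[-0.0012,-0.015,0,0,0,-0.02,0,0,0,-0.015,0,0,0,0,0,0,0,0,0.01,0,0,0,0.015,0,0,0,0.015,0,0,0,0.005,0,0,0,0,0,0,0,0,0], grip=1, newtons=10)

```text
time: 15.1
tcp_pos: [0.5291, 0.1313, 0.1497]
eef_rot: [3.138, 0.128, -0.001]
wrist_force: [0.2, -0.1, 0.3]
width: 0.0003
```

>>> move_arm(rows=[0,0,0.004,0,0,0,0.003,0,0,0,0,0,0,0,0,0])

```text
time: 15.43
tcp_pos: [0.5292, 0.1323, 0.1429]
eef_rot: [-3.139, -0.13, -0.0]
wrist_force: [0.4, 0.6, -0.3]
width: 0.0004
```

>>> move_arm(rows=[0.0005,0.0065,0,0,0,0.0025,-0.003,0,0,0.0025,-0.004,0,0,0.005,-0.003,0,0,0.005,-0.002,0,0,0.0075,-0.001,0,0,0.0075,-0.001,0,0,0,0,0,0,0,0,0])

```text
time: 16.18
tcp_pos: [0.5327, 0.095, 0.1568]
eef_rot: [3.139, 0.127, -0.0]
wrist_force: [-0.6, 0.9, -0.2]
width: 0.0009
```

```bash
python3 - <<'E'
from h import *
snap('wrist','w7');w=cv2.imread('pics/w7.png');snap('side','s7')
a=cv2.resize(w,(560,420))
b=cv2.resize(cv2.imread('pics/s7.png')[140:200,245:285],None,fx=6,fy=6,interpolation=cv2.INTER_CUBIC)
cv2.imwrite('pics/c7.png',np.hstack([a,cv2.copyMakeBorder(b,0,a.shape[0]-b.shape[0],0,0,0)]))
E
```

```text
(no output)
```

View pics/c7.png

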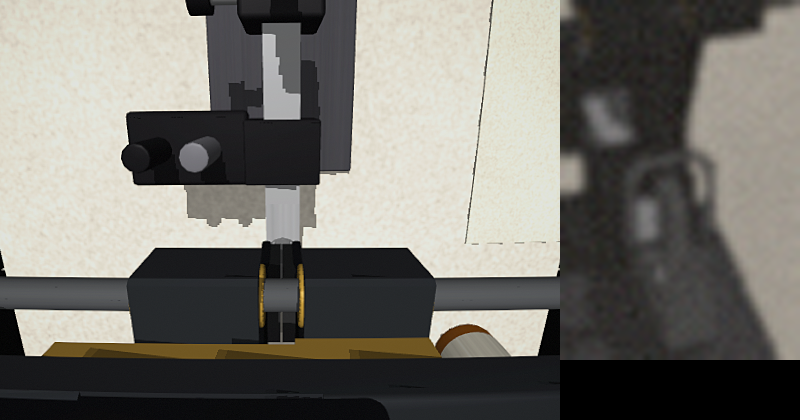

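The side crop shows the ring standing about upright, pushed by the fingers. Continuing over.

>>> move_arm(rows=[0,0.007,0,0,0,0.007,0.001,0,0,0.005,0.001,0,0,0.005,0.0015,0,0,0.007,0,0,0,0.007,0,0,0,0.007,0,0,0,0,0,0,0,0,0,0])

```text
time: 17.03
tcp_pos: [0.5365, 0.0504, 0.1535]
eef_rot: [3.139, 0.128, 0.0]
wrist_force: [0.1, -1.1, 1.3]
width: 0.0008
```

>>> move_arm(rows=[0,0,0.004,0,0,0,0.004,0,0,0,0.004,0,0,0,0.004,0,0,0,0.004,0,0,0,0.003,0,0,0,0,0,0,0,0,0])

```text
time: 17.7
tcp_pos: [0.5362, 0.0512, 0.1301]
eef_rot: [3.139, 0.13, -0.001]
wrist_force: [-0.3, -0.2, 0.1]
width: 0.0005
```

>>> move_arm(rows=[0,0.0035,0,0,0,0.0037,0,0,0,0,0.004,0,0,0,0.004,0,0,0,0.004,0,0,0,0.004,0,0,0,0.004,0,0,0,0.002,0,0,0,0,0])

```text
time: 18.45
tcp_pos: [0.5366, 0.0439, 0.1077]
eef_rot: [3.139, 0.13, -0.001]
wrist_force: [-0.4, -0.4, 0.5]
width: 0.0004
```

>>> move_arm(rows=[0,0,0.001,0,0,0,0.001,0,0,0,0.001,0,0,0,0,0,0,0,0,0])

```text
time: 18.87
tcp_pos: [0.537, 0.0439, 0.1054]
eef_rot: [-3.139, -0.13, -0.0]
wrist_force: [-0.2, 0.4, 0.6]
width: 0.0007
```

>>> move_arm(rows=[0,0,0.001,0,0,0,0.001,0,0,0,0,0,0,0,0,0])

```text
time: 19.2
tcp_pos: [0.5369, 0.0439, 0.1033]
eef_rot: [3.139, 0.13, -0.0]
wrist_force: [0.0, 0.6, 0.3]
width: 0.0005
```

>>> move_arm(rows=[0,0,0.001,0,0,0,0.001,0,0,0,0,0,0,0,0,0])

```text
time: 19.53
tcp_pos: [0.5369, 0.0439, 0.1013]
eef_rot: [3.139, 0.13, -0.0]
wrist_force: [-0.1, 0.1, -0.1]
width: 0.0
```

>>> move_arm(rows=[0,0,0.0005,0,0,0,0.0005,0,0,0,0,0,0,0,0,0])

```text
time: 19.87
tcp_pos: [0.537, 0.0439, 0.1004]
eef_rot: [3.139, 0.13, -0.0]
wrist_force: [0.3, 1.3, 0.7]
width: 0.0005
```

```bash
python3 - <<'E'
from h import *
snap('side','s8');snap('wrist','w8')
b=cv2.resize(cv2.imread('pics/s8.png')[140:210,240:300],None,fx=8,fy=8,interpolation=cv2.INTER_CUBIC)
cv2.imwrite('pics/c8.png',b)
E
```

>>> move_arm(rows=[0,0.001,-0.005,0,0,0.002,-0.01,0,0,0,-0.02,0,0,0,-0.025,0,0,0,-0.03,0,0,0,-0.03,0,0,0,0,0,0,0,0,0,0,0,0,0])

```text
time: 20.72
tcp_pos: [0.5371, 0.0407, 0.2205]
eef_rot: [-3.139, -0.129, -0.0]
wrist_force: [-0.3, 0.3, 0.4]
width: 0.0003
```

```bash
python3 - <<'E'
from h import *
snap('side','s9');snap('wrist','w9');w=cv2.imread('pics/w9.png')
c=cam('w9');u,v=proj(c,[.535,.07,.115])[0].astype(int);print(u,v)
v0=max(v-60,0);u0=u-75;print(u0,v0)
a=cv2.resize(w[v0:v0+120,u0:u0+150],None,fx=3.4,fy=3.4,interpolation=cv2.INTER_CUBIC)
b=cv2.resize(cv2.imread('pics/s9.png')[150:210,245:292],None,fx=6,fy=6,interpolation=cv2.INTER_CUBIC)
cv2.imwrite('pics/c9.png',np.hstack([a,cv2.copyMakeBorder(b,0,a.shape[0]-b.shape[0],0,0,0)]))
E
```

```text
282 165
207 105
```

View pics/c9.png

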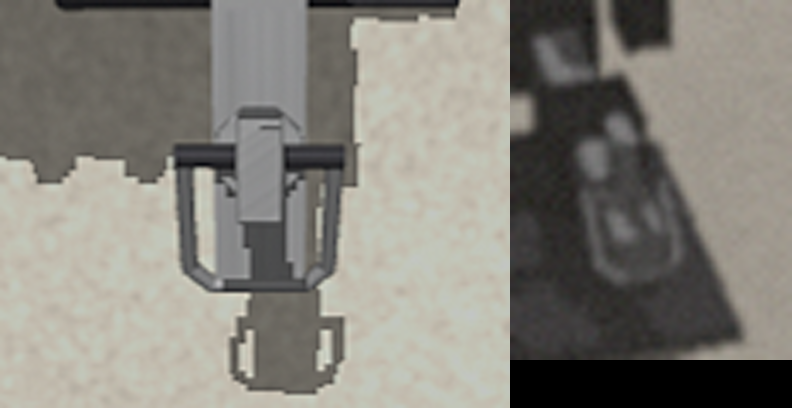

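The ring hangs over the bar's end: cross wire at wrist-crop (260,287) and side-crop (637,277).

```bash
python3 - <<'E'
from h import *
np.set_printoptions(precision=4,suppress=True)
c=cam('w9');s=cam('s9');W=lambda u,v:(207+u/3.4-.35,105+v/3.4-.35);S=lambda u,v:(245+(u-510)/6-.4,150+v/6-.4)
print('obs',W(260,287),S(637,277),'tri',tri((c,*W(260,287)),(s,*S(637,277))))
k=[(238,122),(284,122),(281,221),(239,221)]
m=np.mean([atz(c,*W(*p),.149) for p in k],0);print(m)
x=np.array([np.cos(np.radians(-85.2)),np.sin(np.radians(-85.2)),0]);z=np.array([0,0,1.])
H=np.array([m[0],m[1],.123])
# collar / tab top in side as reference
for a in(1.7,1.9,2.0,2.08,2.15,2.2,2.25):
  p=H+.04*(np.sin(a)*x+np.cos(a)*z);print(a,proj(c,p),proj(s,p))
print('hinge ends',proj(s,[H+.016*np.cross(z,x),H-.016*np.cross(z,x)]),'tabtop',proj(s,H+.026*z))
E
```

```text
obs (283.1205882352941, 189.06176470588238) (265.7666666666667, 195.76666666666665) tri (array([0.5357, 0.049 , 0.0987]), [np.float64(0.0017048916050065653), np.float64(0.001704891605006595)])
[0.5343 0.0824 0.149 ]
1.7 [[282.945  202.1805]] [[267.5095 190.8835]]
1.9 [[282.8846 197.3854]] [[267.3938 193.    ]]
2.0 [[282.857  194.4223]] [[267.2751 193.8472]]
2.08 [[282.8364 191.8115]] [[267.1524 194.4164]]
2.15 [[282.8195 189.3664]] [[267.0256 194.8328]]
2.2 [[282.808  187.5347]] [[266.9244 195.0825]]
2.25 [[282.7971 185.6365]] [[266.8147 195.2921]]
hinge ends [[269.7752 178.3903]
 [256.9637 180.5646]] tabtop [[263.0765 170.7178]]
```

Consistent with about 2.15–2.2, but the margin over 2.08 is thin. I'll press the wire gently against the end face from outside to be sure.

>>> move_arm(rows=[0,0.012,0,0,0,0,0.03,0,0,0,0.03,0,0,0,0.03,0,0,0,0.025,0,0,0,0.015,0,0,0,0,0,0,0,0,0])

```text
time: 21.48
tcp_pos: [0.5375, 0.0277, 0.0898]
eef_rot: [3.138, 0.128, -0.003]
wrist_force: [-0.3, -0.8, 0.6]
width: 0.0006
```

>>> move_arm(rows=[0,-0.003,0,0,0,-0.003,0,0,0,-0.002,0,0,0,-0.001,0,0,0,0,0,0,0,0,0,0])

```text
time: 21.98
tcp_pos: [0.5376, 0.0381, 0.0907]
eef_rot: [-3.139, -0.13, -0.001]
wrist_force: [0.0, -0.3, -0.3]
width: 0.0009
```

>>> move_arm(rows=[0,-0.0007,0,0,0,-0.0007,0,0,0,0,0,0,0,0,0,0])

```text
time: 22.32
tcp_pos: [0.5373, 0.0393, 0.0903]
eef_rot: [3.139, 0.13, -0.0]
wrist_force: [0.5, -0.0, -0.4]
width: 0.0006
```

>>> move_arm(rows=[0,-0.0005,0,0,0,0,0,0,0,0,0,0])

```text
time: 22.57
tcp_pos: [0.5373, 0.0397, 0.0903]
eef_rot: [3.139, 0.13, -0.0]
wrist_force: [0.2, -0.0, -0.1]
width: 0.0004
```

>>> move_arm(rows=[0,-0.0005,0,0,0,-0.0005,0,0,0,0,0,0,0,0,0,0])

```text
time: 22.9
tcp_pos: [0.5372, 0.0406, 0.0903]
eef_rot: [3.139, 0.129, -0.0]
wrist_force: [0.7, -2.0, -0.6]
width: 0.0006
```

>>> move_arm(rows=[0,-0.0005,0,0,0,-0.0005,0,0,0,0,0,0,0,0,0,0])

```text
time: 23.23
tcp_pos: [0.5372, 0.0409, 0.0903]
eef_rot: [3.138, 0.129, -0.0]
wrist_force: [0.1, -5.2, -0.8]
width: 0.0003
```

>>> move_arm(rows=[0,-0.0005,0,0,0,0,0,0,0,0,0,0])

```text
time: 23.48
tcp_pos: [0.5371, 0.041, 0.0903]
eef_rot: [3.137, 0.128, -0.0]
wrist_force: [1.0, -6.0, -1.8]
width: 0.0003
```

Firm contact (6 N) exactly where finger + 4 mm wire + end face predicts. Backing off.

>>> move_arm(rows=[0,0.004,0,0,0,0.01,0,0,0,0.01,0,0,0,0,-0.03,0,0,0,-0.035,0,0,0,-0.035,0,0,0,-0.03,0,0,-0.01,0,0,0,0,0,0,0,0,0,0])

```text
time: 24.32
tcp_pos: [0.538, 0.0284, 0.2198]
eef_rot: [-3.138, -0.131, 0.001]
wrist_force: [-0.9, -0.4, -0.6]
width: 0.0006
```

```bash
python3 - <<'E'
from h import *
st=bot.read_state();print(st['tcp_pos'],np.round(st['wrist_force'],1))
snap('side','s10');snap('wrist','w10');w=cv2.imread('pics/w10.png')
c=cam('w10');u,v=proj(c,[.535,.07,.115])[0].astype(int)
v0=max(v-60,0);u0=u-75;print(u0,v0)
a=cv2.resize(w[v0:v0+120,u0:u0+150],None,fx=3.4,fy=3.4,interpolation=cv2.INTER_CUBIC)
b=cv2.resize(cv2.imread('pics/s10.png')[150:210,245:292],None,fx=6,fy=6,interpolation=cv2.INTER_CUBIC)
cv2.imwrite('pics/c10.png',np.hstack([a,cv2.copyMakeBorder(b,0,a.shape[0]-b.shape[0],0,0,0)]))
E
```

```text
[0.53800968 0.02835445 0.21984736] [-0.9 -0.4 -0.6]
207 88
```

View pics/c10.png

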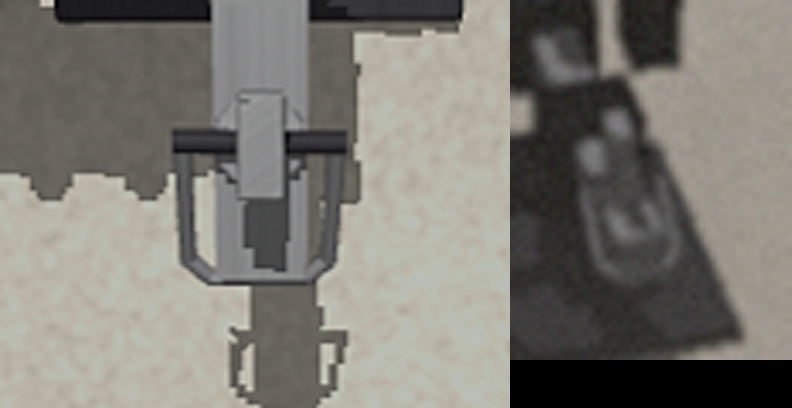

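The ring's cross wire now lies tight against the end face, the collar is flat on the bar, and the robot is clear.

```bash
python3 -c "
from plant import bot
print(bot.hand_in())"
```

```text
the job is handed in; nothing more can be done
None
```

I took the linchpin out of the block, lowered it through the cross hole until its collar sat on the bar, and swung the ring over the free end. I handed in at about 24 s of the 72 s allowed; the hand-in gave no verdict.

- **Seating:** the pin went through the hole freely, with wrist force never above about 3 N. The wrist picture after release showed it upright with the collar on the bar. Its x axis was at -85.6°, against about -85° to -86° for the bar.
- **Ring:** after the first swing the pictures put the ring at only about 2.15 rad, with some doubt. I then pressed it lightly (6 N) against the end face. Contact came where finger, wire and end face predicted, and the last picture shows the cross wire tight against the face.
- **Disagreements:** the camera estimates of the hole's place along the bar differed by 2–4 mm (top and side 81–82 mm, wrist 84 mm in world y). I used the wrist view relative to the held pin. The seated pin's position also read 2 mm different between two wrist pictures; I took this as measuring error.
- **Not checked:** I did not look at the beaker, bottle, meter and jar again at the end. The arm's path passed no closer to them than planned, and no contact forces showed.

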